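# Clip a coupon down, mark it and swing the clip clear

## Robot

A 6-joint arm with a two-finger parallel gripper is mounted at the origin on the work surface. World frame = base frame: x ahead of the robot, y to its left, z up, the work surface at z = 0. Lengths are in m, angles in rad, forces in N, time in s.
With the tool pointing down it reaches from about 0.425 to 0.925 m from the base axis. Payload 12.5 kg.
Tool frame: the origin (TCP) lies at the very end of the fingers, on their centre line; the grasp point (between the pads) lies 19 mm behind it; z points along the fingers, y is the line along which they close (so a half turn about z gives the same grasp; the last joint's range is limited). The gripper opens to 85 mm and grips with 20 to 120 N. Pads are 22 mm wide; open, the fingers measure 114 mm over their backs; the gripper's body (76 mm by 85 mm) begins 54 mm behind the grasp point. The pads swing forward as they close: fully open they stand 13 mm farther back than shut.
Start: joints at [1.131, 0.491, 1.559, -0, 1.092, -0.106], TCP at [0.205, 0.591, 0.231] pointing down, gripper open.
Joint ranges: [-3.1, 3.1], [-0.84, 2.19], [0.05, 2.79], [-1.13, 4.28], [0.06, 2.93], [-2.69, 2.69]. Speed limits (rad/s): [2.22, 2.22, 2.79, 3.14, 3.14, 3.14].

## Interface

Orientations are given as a 3x3 rotation matrix whose columns are the frame's x, y, z axes.
In Python, from workcell import manip, imaging gives the robot as it stands. The module is installed in compiled form; this text tells all that it offers.
- The arm moves only by the tool move_arm, never from a script. Its argument "steps" is a list of rows, each a list of 3 entries, a list of its own where there are three numbers: the finger opening in mm, from 0 to 85.4, then the shift along the world's x, y, z in mm, then the turn about the world's z in rad. A call has 1 to 12 rows; each row is the pose to reach, as a shift and turn from the pose commanded when the call began; what a row does not reach only later rows make up. A row lasts 1/8 s, in which the tool goes at most 62.5 mm and 10.7 degrees, less where a joint would pass 70% of its speed; a pose out of reach is approached as far as the arm can. A call with a gripper value outside its range is refused whole. The fingers move at their own pace and stop on an object; the grip force is fixed at half the most. Time passes only in rows, so rows that repeat a pose let the fingers close. It gives the time, the measured TCP pose, the force, the opening and the grip force at its end, in the units of the state.
- manip.read_state(): the state, without advancing time (a new reading comes with each control period).
- imaging.get_image(name): name is "scene" or "top" or "wrist"; returns a dict with "pixels" (480x640x3 uint8, red, green, blue), "intrinsics" (3x3 intrinsics, pixels), "origin" and "rotation" of the camera in the world. Camera axes: x right, y down, z forward; pixel columns grow to the right and rows downward; lengths in m; the calibration is good to about 2 mm. A picture is of the moment at which its call begins. There is no depth.
- manip.sign_off(): hands the job in; it is judged then, once.
The state is a dict: "t": time; "joint_positions": joint angles; "dq": joint speeds; "effort": joint torques, N m; "tool_pos": TCP position; "orientation": TCP orientation; "ft_force": force on the tool from outside, world axes, zero at the start; "torque": the same for the moment, N m; "grip_width": finger opening in m; "grasp_force": force on a finger pad.
Only numpy, scipy, OpenCV 4.12 (cv2) and the standard library are available. Lean on these libraries where they do the work, as an engineer would, in place of code of your own. Each camera call takes 0.05 s, during which the arm holds its last target. There are 200 camera calls.

## Task

Swing the spring clip around its pivot screw until its toe rests on the middle of the flat metal coupon's width, pressing it down, then, with the clip still holding it, press the black marking knob down until its tip bears on the coupon for a moment, and let it rise. Then swing the clip well clear again, back to the side it came from, so that the coupon can be lifted straight out; leave the coupon lying flat in its nest and do not disturb the mallet or the notched blocks.

Things in the scene. Friction and masses are not known exactly. Their poses are not given: they have to be found in the camera images.
- holder: Fixed aluminium plate, top 15 mm above the bench; z up. Origin at bench level under the middle of the coupon's nest (rails 3 mm high); the plate spans x -110 to 80, y -120 to 100 mm. In its frame the clip pivots at (0, -90) mm, the plunger is at (0, 22) mm; a grey bridge, 26 mm wide, 65 mm above the bench, runs from x -16 mm to its column at (47, 22) mm.
- clip_pivot (a point): Axis of the clip's pivot screw, on the plate's top (15 mm above the bench). The dark steel hub round it is 18 mm across, its screw head 39 mm above the bench.
- clip (a joint): Clip's swing about its vertical pivot, rad. At 0 it points along the holder's +y, toe over the middle of the coupon's width; positive swings it counterclockwise from above, towards the holder's -x, off the coupon. Travel -0.2 to 1.45; starts clear at 0.75 to 1.3. The stiff pivot stays where left; 1 to 3 N at the post swings it, most where the toe climbs the coupon's edge (about 0.25).
- clip_post (a point): Centre of the top of the clip's round upright thumb post: steel, 10 mm in diameter, 50 mm from the pivot axis, standing on the clip's rigid arm (14 mm wide); the post reaches from 33 to 63 mm above the bench. It can be pinched from above or pushed sideways.
- clip_leaf: Spring leaf under the clip's arm, 12 mm wide, reaching out to the toe. Its origin is on its flexing hinge, 28 mm from the pivot and 27 mm above the bench; its y axis points out along the clip. It presses on the coupon with about 3 N once on it.
- clip_toe (a point): Lowest point of the rounded toe (10 mm thick, 24 mm long, centred 69 mm from the pivot axis). Hanging free it is about 1.5 mm lower than the coupon's top, and it rides up over the coupon's long edge as the clip is swung on.
- coupon: Flat loose grey metal test coupon 25 x 80 x 6 mm, about 90 g, lying in the nest with about 1 mm of play all round; origin at the centre of its underside (15 mm above the bench), x across its 25 mm width, y along its length, z up. Its top is 21 mm above the bench.
- plunger: Upright spring marking plunger, black knob on top, steel point below; it slides straight down and returns by itself. Origin at its point, 28 mm above the bench when up; it meets the coupon after about 7 mm of travel. It takes about 2.6 N to start and 4 N at the coupon; a little more bears on the coupon.
- plunger_top (a point): Centre of the flat top of the plunger's black round knob, 26 mm across, 89 mm above the bench when up.
- mallet: Mallet, about 260 mm long, lying loose on the bench to the robot's right; bystander. Its origin is about the middle of it, on the bench.
- block0: Loose notched steel block, 50 x 30 x 40 mm, standing on a white 14 mm ceramic plate to the robot's left; bystander. Origin at the centre of its underside.
- block1: Second such notched block on the same plate; bystander.
Mind the look-alikes: they are no part of the job. What is meant by the coupon is not brown or pink, and is the smaller of those in its own colour.

How it is judged:
On the way, in this order (a step that is already met when the one before it is completed fails the run):
1. the clip's toe presses on the coupon (over 0.8 N), within 10 mm of the middle of its width (contact force between clip_leaf and coupon above 0.8 N and x of clip_toe in the frame of coupon between -0.01 and 0.01 m), for 0.2 s.
2. with the clip still so, the plunger is pressed down until its point bears on the coupon (over 0.5 N) (all of step 1 and contact force between plunger and coupon above 0.5 N), for 0.1 s.
At the end, for the whole second after the job is handed in: The clip is at rest, swung 0.55 rad or more off the coupon; the plunger is up (within 1.5 mm); the coupon lies at rest and flat (within 0.05 rad) in its nest, within 6 mm of where it started (value of joint clip above 0.55 rad and velocity of joint clip between -0.05 and 0.05 rad/s and z of plunger in the frame of holder above 0.0265 m and distance of coupon from where it was at the start of the episode below 0.006 m and angle between coupon's own z axis and vertical below 0.05 rad and linear speed of coupon below 0.01 m/s); the robot touches nothing.
It fails at once if the coupon is lifted or knocked out of its nest (moved over 10 mm) (distance of coupon from where it was at the start of the episode above 0.01 m).
It fails at once if the mallet or a notched block is moved over 15 mm (distance of any of mallet, block0, block1 from where it was at the start of the episode above 0.015 m).
It also fails if it takes over 64 s, if anything falls off the work surface, if the arm or the gripper's body presses on something with over 40 N, if the wrist force passes 120 N, or if a joint passes its speed limit or range.

## Working session

There is one attempt and no reset: what is moved stays moved. The work goes in short steps, Python scripts to look and compute and a tool call to move; the robot and the scene stay as the last step left them, time stands still between calls to the robot, and variables do not carry over. Pictures are saved under pics/ and viewed, at most 10 in all, crops included, and the job is handed in when it is done.

Besides the shell and the picture viewer there is one more tool, called after "Call:" in YAML: its name, and indented under it one key for each argument. move_arm: Moves the arm, as the interface text tells. Its arguments: {"type":"object","properties":{"steps":{"type":"array","items":{"type":"array"}}},"required":["steps"]}

```bash
mkdir -p pics
cat > h.py <<'E'
import numpy as np, cv2
from workcell import manip, imaging
def grab(n,f):
    d=imaging.get_image(n); cv2.imwrite(f'pics/{f}.png',d['pixels'][...,::-1]); np.savez(f'pics/{f}.npz',**d); return d
def ray(f,u,v,z):
    d=np.load(f'pics/{f}.npz'); r=d['rotation']@np.linalg.inv(d['intrinsics'])@np.array([u,v,1.]); o=d['origin']
    return o+r*(z-o[2])/r[2]
def proj(f,p):
    d=np.load(f'pics/{f}.npz'); c=d['intrinsics']@(d['rotation'].T@(np.array(p)-d['origin'])); return c[:2]/c[2]
E
python3 - <<'E'
from h import *
for n in('scene','top'):
    d=grab(n,n+'0'); print(n,d['origin'],d['rotation'].round(2).tolist())
print(manip.read_state())
E
```

```text
scene [ 1.18194105 -0.4572931   1.36937101] [[0.65, 0.65, -0.39], [0.76, -0.56, 0.33], [-0.0, -0.51, -0.86]]
top [0.46868929 0.03790454 1.24201272] [[0.01, -0.99, 0.12], [-1.0, -0.01, -0.01], [0.01, -0.12, -0.99]]
{'t': 0.1, 'joint_positions': array([ 1.13140477e+00,  4.91504733e-01,  1.55938764e+00,  6.11221434e-06,
        1.09168521e+00, -1.05562935e-01]), 'dq': array([ 4.93445904e-05, -1.35160342e-03, -3.80315512e-04,  3.80066892e-04,
       -1.04330072e-03, -2.23159713e-03]), 'effort': array([ 3.02182299e-03, -6.19444799e+01, -2.62025177e+01, -6.87342936e-05,
        2.89518401e-03, -1.26713121e-05]), 'tool_pos': array([0.20466161, 0.59033586, 0.23078308]), 'orientation': array([[-9.44793827e-01,  3.27665141e-01, -4.23885588e-04],
       [ 3.27665397e-01,  9.44793415e-01, -8.89061670e-04],
       [ 1.09169794e-04, -9.78872617e-04, -9.99999515e-01]]), 'ft_force': array([ 0.52619301,  0.02989907, -0.62337446]), 'torque': array([-0.00450102, -0.05911118, -0.01978362]), 'grasp_force': 0.0, 'grip_width': 0.08545195749438346}
```

View pics/top0.png

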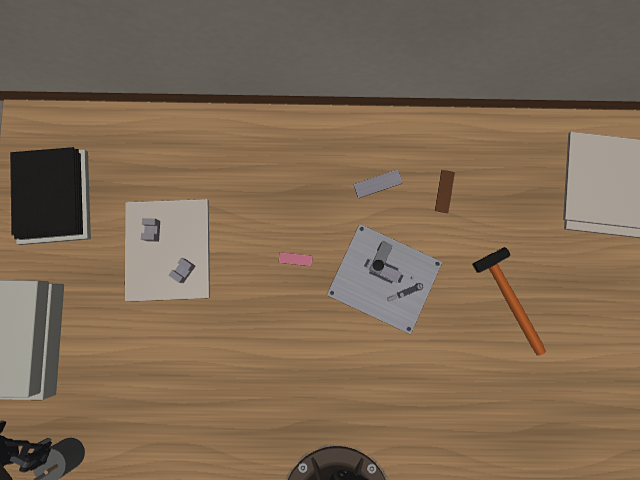

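View pics/scene0.png

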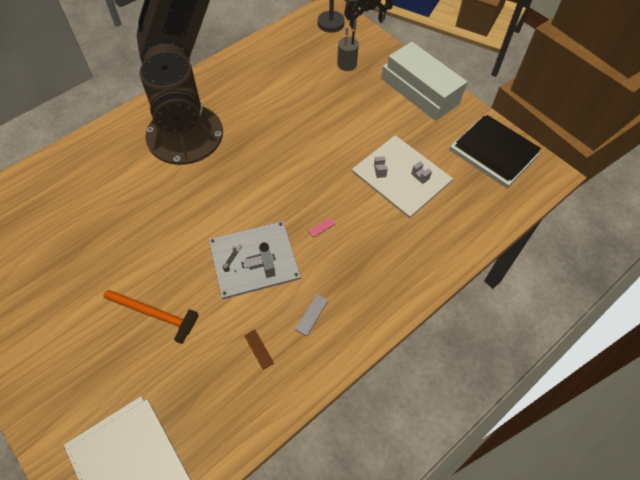

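Look-alikes in the top view: a large grey bar at (378,184), a brown one at (445,191), a pink one at (295,259), and a small grey one in the nest at about (385,267). The nest one fits the description. I'll check it in an enlarged crop.

Run:
```python
from h import *
im=cv2.imread('pics/top0.png')[220:340,320:450]
cv2.imwrite('pics/c1.png',cv2.resize(im,None,fx=5,fy=5,interpolation=cv2.INTER_CUBIC))
```

```text
(no output)
```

View pics/c1.png

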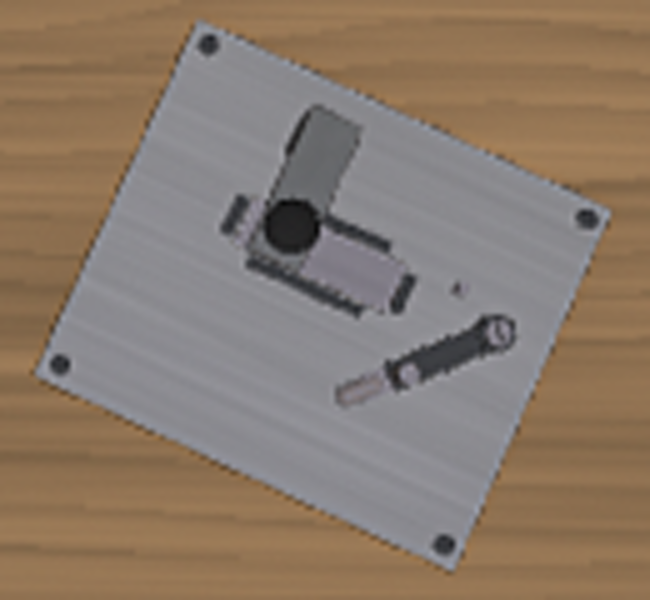

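The crop shows the knob at (292,226), the grey coupon in its rails at about (345,262), the pivot at (498,332), and the thumb post at about (410,374). The plate corners are (197,20), (610,213), (455,572) and (38,375).

Run:
```python
from h import *
P=lambda u,v,z: ray('top0',320+(u+.5)/5-.5,220+(v+.5)/5-.5,z)
C=np.array([P(*c,.015)[:2] for c in[(197,20),(610,213),(455,572),(38,375)]])
L=np.array([(80,100),(80,-120),(-110,-120),(-110,100)])/1e3
Lc=L-L.mean(0);Cc=C-C.mean(0)
th=np.arctan2((Lc[:,0]*Cc[:,1]-Lc[:,1]*Cc[:,0]).sum(),(Lc*Cc).sum())
R=np.array([[np.cos(th),-np.sin(th)],[np.sin(th),np.cos(th)]]);t=C.mean(0)-R@L.mean(0)
print('th',th,'t',t,'res',((L@R.T+t-C)*1e3).round(1).tolist())
for n,p,l in(('pivot',P(498,332,.039),(0,-.09)),('knob',P(292,226,.089),(0,.022)),('post',P(410,374,.063),None)):
    print(n,p.round(4),'holder',(R.T@(p[:2]-t)).round(4), None if l is None else (R@l+t).round(4))
q=R.T@(P(410,374,.063)[:2]-t)-[0,-.09]; print('clip',np.arctan2(-q[0],q[1]),np.hypot(*q))
for a in(1.3,1,.75,.5,.25,.1,0): print(a,(R@(np.array([0,-.09])+.05*np.array([-np.sin(a),np.cos(a)]))+t).round(4))
```

```text
th -0.4205860007145908 t [ 0.53022605 -0.10673824] res [[0.6, -0.4], [1.5, -2.1], [-1.1, -0.0], [-1.0, 2.5]]
pivot [ 0.4946 -0.188   0.039 ] holder [ 0.0006 -0.0887] [ 0.4935 -0.1889]
knob [ 0.5398 -0.086   0.089 ] holder [0.0002 0.0228] [ 0.5392 -0.0867]
post [ 0.4744 -0.143   0.063 ] holder [-0.0362 -0.0559] None
clip 0.8155048844912165 0.049715373569011144
1.3 [ 0.455 -0.157]
1 [ 0.4661 -0.1471]
0.75 [ 0.4773 -0.1416]
0.5 [ 0.4895 -0.1391]
0.25 [ 0.502  -0.1396]
0.1 [ 0.5092 -0.1414]
0 [ 0.5139 -0.1433]
```

The pivot, the knob and the post radius (49.7 mm) agree with the given dimensions to about 1.5 mm. The clip is at about 0.82 rad. I'll cage the post between part-closed fingers with the closing axis along world x. First, the approach above it.

Call:
move_arm:
  steps:
    - [40, [150, -150, 0], -0.5]
    - [40, [270, -250, 0], -1.0]
    - [40, [270, -250, 0], -1.0]
    - [40, [270, -250, 0], -1.237]
    - [40, [270, -250, 0], -1.237]
    - [40, [270, -250, 0], -1.237]
    - [40, [270, -400, 0], -1.237]
    - [40, [270, -733, -30], -1.237]
    - [40, [270, -733, -60], -1.237]
    - [40, [270, -733, -80], -1.237]
    - [40, [270, -733, -80], -1.237]
    - [40, [270, -733, -80], -1.237]

```text
t: 1.6
tool_pos: [0.4745, -0.031, 0.1762]
orientation: [[-0.0, 1.0, 0.0], [1.0, 0.0, -0.0], [-0.0, 0.0, -1.0]]
ft_force: [1.3, 0.9, -0.2]
grip_width: 0.0398
grasp_force: 0.0
```

Call:
move_arm:
  steps:
    - [40, [0, 0, 0], 0]
    - [40, [0, 0, 0], 0]
    - [40, [0, 0, 0], 0]

```text
t: 1.98
tool_pos: [0.4748, -0.0279, 0.1768]
orientation: [[-0.002, 1.0, 0.0], [1.0, 0.002, 0.0], [0.0, 0.0, -1.0]]
ft_force: [0.4, -0.4, -0.7]
grip_width: 0.0401
grasp_force: 0.0
```

Run:
```python
from h import *
s=manip.read_state();print(s['tool_pos'],s['orientation'].round(3).tolist(),s['joint_positions'],s['grip_width'])
grab('wrist','w1');print(proj('w1',[.4744,-.143,.063]),proj('w1',[.4935,-.1889,.039]),proj('w1',[.5392,-.0867,.089]))
```

```text
[ 0.47484788 -0.02791269  0.17679434] [[-0.002, 1.0, 0.0], [1.0, 0.002, 0.0], [0.0, 0.0, -1.0]] [-1.97758782e-01  3.54249811e-01  1.97909438e+00  1.39839344e-04
  8.07815623e-01 -1.99622581e-01] 0.04012679137848568
[313.67352809 379.2122438 ] [336.54356635 406.62775172] [413.44993633 332.22588206]
```

View pics/w1.png

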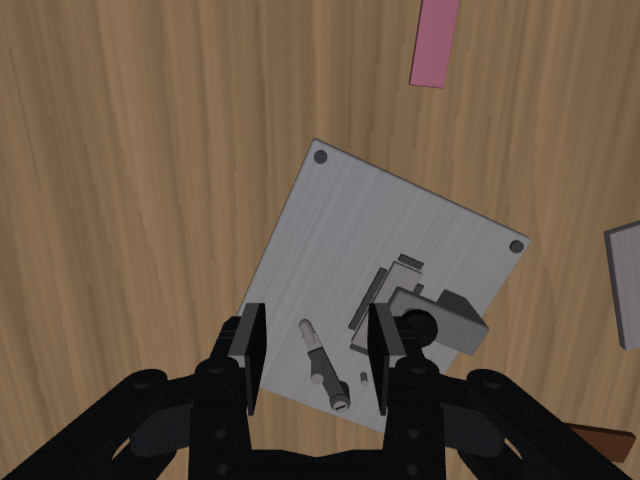

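The post at (317,378), pivot at (340,405) and knob at (418,328) match their projections to within about 2 mm. Next I move over the post and descend around it.

Call:
move_arm:
  steps:
    - [40, [1, -60, -20], 0]
    - [40, [1, -115, -60], 0]
    - [40, [1, -115, -80], 0]
    - [40, [1, -115, -80], 0]
    - [40, [1, -115, -105], 0]
    - [40, [1, -115, -134], 0]
    - [40, [1, -115, -134], 0]
    - [28, [1, -115, -134], 0]
    - [16, [1, -115, -134], 0]
    - [16, [1, -115, -134], 0]
    - [16, [1, -115, -134], 0]

```text
t: 3.4
tool_pos: [0.4759, -0.1442, 0.0429]
orientation: [[-0.0, 1.0, 0.001], [1.0, 0.0, -0.0], [-0.0, 0.001, -1.0]]
ft_force: [0.4, -0.1, 0.2]
grip_width: 0.0158
grasp_force: 0.0
```

Run:
```python
from h import *
grab('wrist','w2')
im=cv2.imread('pics/w2.png');cv2.imwrite('pics/w2.png',im[180:480,150:550])
```

```text
(no output)
```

View pics/w2.png

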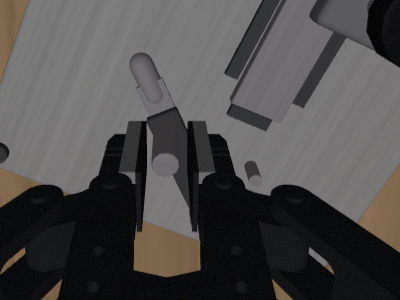

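The post is between the pads, at about (165,165) in the crop, and clear of both. I'll swing it on along the arc.

Call:
move_arm:
  steps:
    - [12, [0, 0, 0], 0]
    - [12, [5, 2, 0], 0]
    - [12, [10, 3, 0], 0]
    - [12, [15, 4, 0], 0]
    - [12, [20, 4, 0], 0]
    - [12, [25, 4, 0], 0]
    - [12, [29, 3, 0], 0]
    - [12, [33, 2, 0], 0]
    - [12, [37, 1, 0], 0]
    - [12, [39, 0, 0], 0]
    - [12, [39, 0, 0], 0]
    - [12, [39, 0, 0], 0]

```text
t: 4.95
tool_pos: [0.5151, -0.1443, 0.0427]
orientation: [[0.0, 1.0, 0.001], [1.0, -0.0, -0.0], [-0.0, 0.001, -1.0]]
ft_force: [0.2, 0.3, 0.5]
grip_width: 0.0122
grasp_force: 0.0
```

Run:
```python
from h import *
grab('wrist','w3')
im=cv2.imread('pics/w3.png');cv2.imwrite('pics/w3.png',cv2.resize(im[180:480,150:550],None,fx=1.8,fy=1.8))
```

```text
(no output)
```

View pics/w3.png

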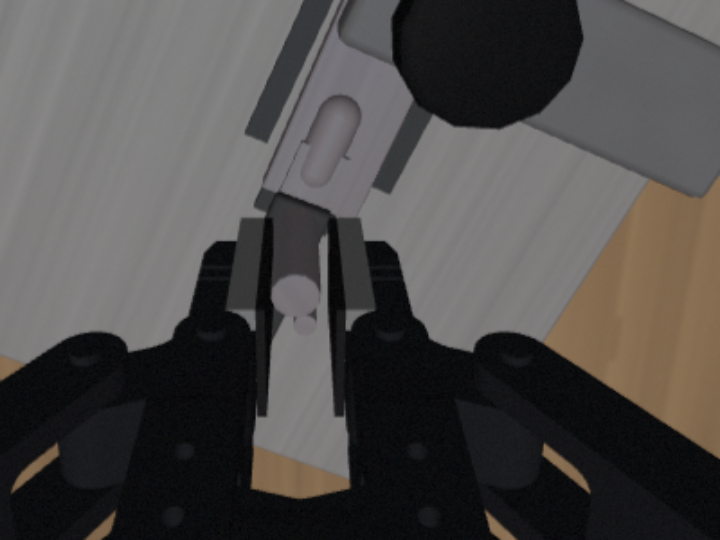

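The toe lies on the middle of the coupon's width: toe at about (332,140), coupon edges at about (285,140) and (385,150). Next I release the post, rise, shut the fingers and go over the knob.

Call:
move_arm:
  steps:
    - [18, [-1, 0, 0], 0]
    - [18, [-1, 0, 0], 0]
    - [18, [-1, 0, 30], 0]
    - [18, [-1, 0, 75], 0]
    - [0, [-1, 0, 75], 0]
    - [0, [25, 58, 75], 0]
    - [0, [25, 58, 75], 0]
    - [0, [25, 58, 60], 0]
    - [0, [25, 58, 50], 0]
    - [0, [25, 58, 50], 0]

```text
t: 6.25
tool_pos: [0.539, -0.0867, 0.0911]
orientation: [[0.001, 1.0, -0.002], [1.0, -0.001, 0.001], [0.001, -0.002, -1.0]]
ft_force: [-0.2, 0.8, 0.6]
grip_width: -0.0001
grasp_force: 0.0
```

Run:
```python
from h import *
grab('wrist','w4'); s=manip.read_state();print(s['tool_pos'],s['ft_force'],s['grip_width'])
```

```text
[ 0.53929751 -0.08671873  0.09180379] [-0.43621746 -0.49258785 -0.09276346] -0.00029169766348274503
```

View pics/w4.png

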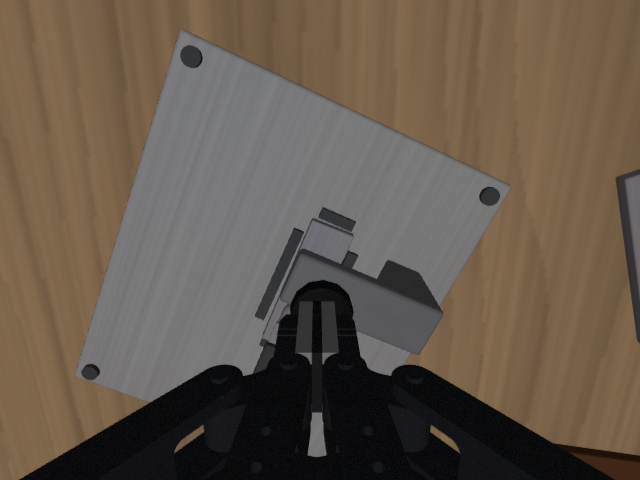

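The shut fingertips stand over the knob, at (320,305). I'll press in small steps.

Call:
move_arm:
  steps:
    - [0, [0, 0, -3], 0]
    - [0, [0, 0, -5], 0]
    - [0, [0, 0, -7], 0]
    - [0, [0, 0, -8], 0]
    - [0, [0, 0, -9], 0]
    - [0, [0, 0, -9], 0]

```text
t: 7.05
tool_pos: [0.5399, -0.0862, 0.0836]
orientation: [[-0.0, 1.0, 0.0], [1.0, 0.0, -0.0], [-0.0, 0.0, -1.0]]
ft_force: [0.4, -2.8, 2.7]
grip_width: 0.0
grasp_force: 1.6
```

Call:
move_arm:
  steps:
    - [0, [0, 0, -1], 0]
    - [0, [0, 0, -1], 0]

```text
t: 7.3
tool_pos: [0.5399, -0.0862, 0.0826]
orientation: [[0.0, 1.0, 0.0], [1.0, -0.0, -0.0], [-0.0, 0.0, -1.0]]
ft_force: [0.6, -2.2, 4.1]
grip_width: -0.0001
grasp_force: 1.8
```

Call:
move_arm:
  steps:
    - [0, [0, 0, -1], 0]
    - [0, [0, 0, -1], 0]

```text
t: 7.55
tool_pos: [0.5399, -0.0862, 0.0818]
orientation: [[-0.0, 1.0, 0.001], [1.0, 0.0, -0.0], [-0.0, 0.001, -1.0]]
ft_force: [-0.3, -2.9, 7.1]
grip_width: -0.0002
grasp_force: 3.4
```

Call:
move_arm:
  steps:
    - [0, [0, 0, -0.5], 0]
    - [0, [0, 0, -0.5], 0]
    - [0, [0, 0, -0.5], 0]

```text
t: 7.92
tool_pos: [0.5399, -0.0861, 0.0815]
orientation: [[0.0, 1.0, 0.001], [1.0, -0.0, -0.0], [-0.0, 0.001, -1.0]]
ft_force: [-1.2, -1.8, 8.4]
grip_width: 0.0002
grasp_force: 4.9
```

Call:
move_arm:
  steps:
    - [0, [0, 0, -1], 0]
    - [0, [0, 0, -1], 0]
    - [0, [0, 0, -1], 0]

```text
t: 8.3
tool_pos: [0.54, -0.0862, 0.0811]
orientation: [[-0.0, 1.0, 0.001], [1.0, 0.0, -0.0], [-0.0, 0.001, -1.0]]
ft_force: [-3.2, -1.8, 15.8]
grip_width: -0.0004
grasp_force: 8.2
```

Call:
move_arm:
  steps:
    - [0, [0, 0, 5], 0]
    - [0, [0, 0, 15], 0]
    - [0, [0, 0, 37], 0]
    - [0, [0, 0, 37], 0]
    - [18, [-26, -58, 37], 0]
    - [18, [-26, -58, 37], 0]
    - [18, [-26, -58, 37], 0]
    - [18, [-26, -58, 37], 0]

```text
t: 9.3
tool_pos: [0.5139, -0.1433, 0.1168]
orientation: [[-0.001, 1.0, -0.0], [1.0, 0.001, 0.0], [0.0, -0.0, -1.0]]
ft_force: [0.1, 0.4, -0.7]
grip_width: 0.0183
grasp_force: 0.0
```

Run:
```python
from h import *
grab('wrist','w5'); s=manip.read_state();print(s['tool_pos'],s['ft_force'],s['grip_width'])
```

```text
[ 0.51399217 -0.14319343  0.11681637] [-0.27965492  0.34884588  0.01660983] 0.018196060822445497
```

View pics/w5.png

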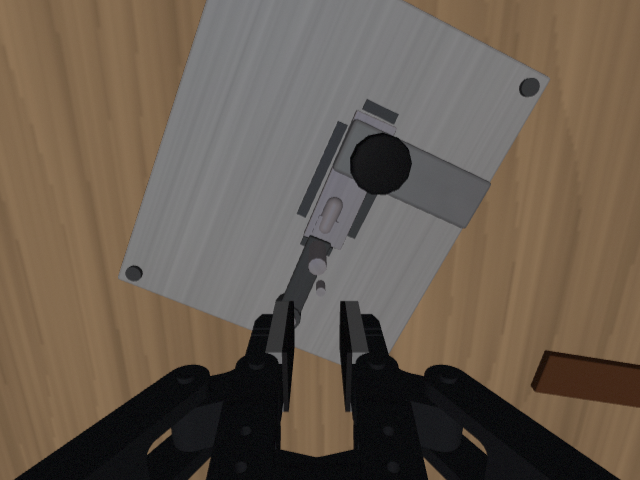

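The toe is still on the coupon at (331,210), and the knob is up. I'll go back down around the post and swing the clip off.

Call:
move_arm:
  steps:
    - [20, [0, -1, -30], 0]
    - [20, [0, -1, -74], 0]
    - [20, [0, -1, -74], 0]
    - [12, [0, -1, -74], 0]
    - [12, [0, -1, -74], 0]
    - [12, [-5, 1, -74], 0]
    - [12, [-10, 3, -74], 0]
    - [12, [-15, 4, -74], 0]
    - [12, [-20, 4, -74], 0]
    - [12, [-25, 4, -74], 0]
    - [12, [-30, 3, -74], 0]
    - [12, [-35, 2, -74], 0]

```text
t: 10.85
tool_pos: [0.4783, -0.1422, 0.043]
orientation: [[0.0, 1.0, -0.0], [1.0, -0.0, 0.0], [0.0, -0.0, -1.0]]
ft_force: [1.1, 0.8, -0.1]
grip_width: 0.0119
grasp_force: 0.5
```

Call:
move_arm:
  steps:
    - [12, [-4, -2, 0], 0]
    - [12, [-8, -4, 0], 0]
    - [12, [-8, -4, 0], 0]
    - [18, [-6, -4, 0], 0]
    - [18, [-6, -4, 0], 0]
    - [18, [-6, -4, 40], 0]
    - [18, [-6, -4, 90], 0]
    - [18, [-6, -4, 130], 0]
    - [18, [-6, -4, 130], 0]
    - [18, [-6, -4, 130], 0]

```text
t: 12.1
tool_pos: [0.4724, -0.1459, 0.1725]
orientation: [[-0.0, 1.0, -0.0], [1.0, 0.0, 0.0], [0.0, -0.0, -1.0]]
ft_force: [0.7, -0.5, -0.5]
grip_width: 0.018
grasp_force: 0.0
```

Run:
```python
from h import *
grab('wrist','w6'); s=manip.read_state();print(s['tool_pos'],s['ft_force'],s['t'])
```

```text
[ 0.47229324 -0.14586875  0.17208326] [-0.26170049 -0.04442371 -0.15053073] 12.15
```

View pics/w6.png

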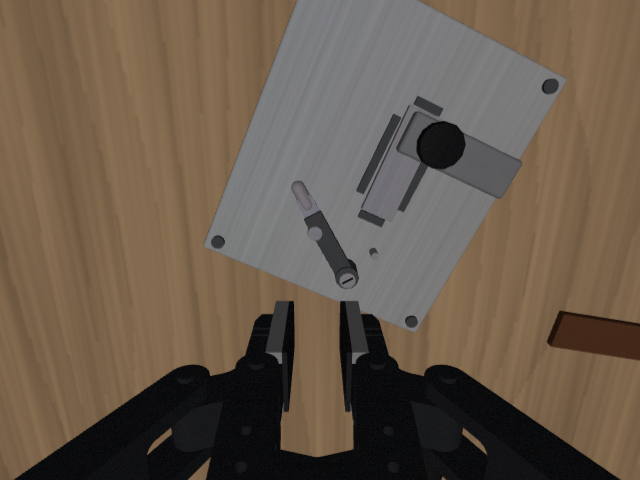

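The clip is swung clear, its toe at (298,187), to about 0.85 rad. The coupon lies flat in its rails, the knob is up, and the robot touches nothing.

```bash
python3 -c "
from workcell import manip
print(manip.sign_off())"
```

```text
the job is handed in; nothing more can be done
None
```

The job is handed in at about 12 s of the 64 s allowed, with no verdict returned: the clip was swung onto the middle of the coupon, the knob pressed until the wrist read about 16 N and let rise, and the clip swung back to about 0.85 rad with the coupon lying in its nest.

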